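# Put the lotion away behind the sliding door

## Task

Slide the frosted door of the vanity case open, stand the flat lotion bottle upright on the rubber mat in the case's free cell (set it down, do not drop it), then slide the door fully shut again. Leave the other bottle, the jars (one is already in the other cell) and the tumbler standing where they are.

Things in the scene. Friction and masses are not known exactly. Their poses are not given: they have to be found in the camera images.
- case: White vanity case with black track rails, fixed to the counter, 142 mm (x) by 374 mm (y) by 146 mm high. Origin: centre of its underside on the counter; z up. Its -y half is the storage bay under the sliding door; its +y half is covered for good by a fixed frosted pane, top face 124 mm high. Walls reach 128 mm, the rails along both long sides 146 mm; 128 mm clear between the rails.
- bay (a point): Centre of the storage bay's floor, at case x = 0, y = -93.5 mm, 6 mm above the counter, axes as the case's. The bay is 130 mm (x) by 175 mm (y). A partition 5 mm thick, its top 76 mm above the counter, crosses it here along x and parts it into two cells, each 85 mm (y) by 130 mm (x), centred 45 mm to either side (y).
- door (a joint): Sliding frosted door in a black frame, 124 mm (case x) by 185 mm (case y), 10 mm thick, top face 144 mm and underside 134 mm above the counter. 0 m = shut; grows as it slides to the case's +y over the fixed pane. Hard stops at 0 and 0.172 m (bay open but for 7 mm). Starts 0 to 25 mm open; stays where left; about 2 N friction, light damping.
- door_grip (a point): Point on the door's handle, 163 mm above the counter, mid-door; at joint 0 at case x = 0, y = -92.5 mm; moves with the door, axes as the case's. The handle is an upright aluminium fin, 80 mm long (case x), 12 mm thick (case y, the sliding direction), rising 31 mm from the door's top face to 175 mm above the counter.
- mat: Black rubber mat fixed on the floor of the free cell (either of the two), 110 mm (case x) by 74 mm (case y), 4 mm thick. Origin: centre of its underside, 6 mm above the counter (centre of that cell); top face 10 mm above the counter. Axes as the case's.
- bottle: Flat, square-shouldered lotion bottle, cream plastic with a small black cap, standing on the counter to the left or right. Body 46 mm (its x) by 32 mm (its y) by 100 mm high, on it a round cap 24 mm in diameter and 20 mm high, 120 mm in all; 0.1 to 0.2 kg. Origin: centre of its underside, z up.
- jar: Round white jar with black lid, 58 mm diameter, 75 mm high, already standing in the case's other cell. Origin: centre of its underside. Must stay.
- shampoo: Tall round white bottle with black cap, 60 mm diameter, 190 mm high, on the counter, on the other side of the case from the lotion bottle. Origin: centre of its underside. Must stay.
- tumbler: White tumbler, 72 mm across the rim, 100 mm high, open at the top, on the counter left of the case. Origin: centre of its underside. Must stay.
- cream: Low round amber jar with steel lid, 72 mm diameter, 55 mm high, on the counter right of the case. Origin: centre of its underside. Must stay.
Things that resemble listed ones, but are neither listed nor needed, are in the scene too. There is more than one size of the bottle; the one meant has the size given above.

How it is judged:
On the way, in this order (a step that is already met when the one before it is completed fails the run):
1. the door is slid open (by at least 80 mm) (value of joint door above 0.08 m), for 0.1 s.
2. the lotion bottle stands upright and released on the mat in the free cell (x of bottle in the frame of mat between -0.05 and 0.05 m and y of bottle in the frame of mat between -0.03 and 0.03 m and z of bottle in the frame of mat between 0 and 0.008 m and angle between bottle's own z axis and vertical below 0.1 rad and contact force between the fingers and bottle below 0.1 N and linear speed of bottle below 0.02 m/s), for 0.3 s.
At the end, for the whole second after the job is handed in: The door is shut (within 6 mm of its stop) and the lotion bottle stands at rest, upright within 0.1 rad, released, on the mat in the free cell (its centre within 50 mm along and 30 mm across the mat's centre) (all of step 2 and value of joint door below 0.006 m); the robot touches nothing.
It fails at once if the lotion bottle is dropped (moves faster than 0.6 m/s while the fingers do not hold it) (linear speed of bottle above 0.6 m/s and contact force between the fingers and bottle below 0.1 N).
It fails at once if another thing is disturbed: the jar, tall bottle, tumbler or low jar is moved by more than 30 mm (distance of any of jar, shampoo, tumbler, cream from where it was at the start of the episode above 0.03 m).
It also fails if it takes over 66 s, if anything falls off the work surface, if the arm or the gripper's body presses on something with over 40 N, if the wrist force passes 120 N, or if a joint passes its speed limit or range.

## Robot

A 7-joint arm with a two-finger parallel gripper is mounted at the origin on the work surface. World frame = base frame: x ahead of the robot, y to its left, z up, the work surface at z = 0. Lengths are in m, angles in rad, forces in N, time in s.
With the tool pointing down it reaches from about 0.425 to 0.95 m from the base axis. Payload 4.7 kg.
Tool frame: the origin (TCP) lies between the finger pads; the fingertips stand 25 mm ahead of it and the grasp point (between the pads) lies 6 mm ahead of it; z points along the fingers, y is the line along which they close (so a half turn about z gives the same grasp; the last joint's range is limited). The gripper opens to 85 mm and grips with 20 to 120 N. Pads are 22 mm wide; open, the fingers measure 114 mm over their backs; the gripper's body (76 mm by 85 mm) begins 54 mm behind the grasp point. The pads swing forward as they close: fully open they stand 13 mm farther back than shut.
Start: joints at [-1.362, 0.469, -0.049, 1.532, 0.024, 1.141, -0.082], TCP at [0.159, 0.656, 0.256] pointing down, gripper open.
Joint ranges: [-2.59, 2.59], [-0.33, 1.99], [-1.39, 1.29], [0.1, 2.45], [-1.04, 4.18], [0.21, 1.99], [-2.66, 2.66]. Speed limits (rad/s): [2.57, 2.57, 3.14, 3.14, 3.14, 3.14, 3.14].

## Interface

Orientations are given as a 3x3 rotation matrix whose columns are the frame's x, y, z axes.
In Python, from rig import * gives the robot as it stands. Calls block until the motion is done:
- movep(position, orientation): joint-space move of the TCP to a pose.
- move_l(position, attitude=None, feed=0.15, until_force=None): straight line of the TCP; attitude=None keeps the orientation; feed is the mean speed in m/s. With until_force (N) it stops when the force on the tool has changed by that much, and returns True; else False.
- move_joints(angles): joint-space move.
- command_gripper(opening, newtons=None): finger opening in m; newtons is the grip in N (None keeps the last); returns when the fingers have stopped.
- sleep(seconds).
- inverse_kinematics(position, orientation): joint angles nearest the present ones, or None.
- sense(): the state.
- camera(name): name is "scene" or "top" or "wrist"; returns (picture, depth): 420x560x3 uint8, red, green, blue; 420x560 float32, m along the optical axis (not along the pixel's ray), 0 where there is no reading.
- camera_params(name): a dict with "K" (3x3 intrinsics, pixels), "position" and "rotation" of the camera in the world; the wrist camera has in their place "tool_from_camera" (4x4, takes a point from camera to tool coordinates, whose origin is the TCP and whose axes are the flange's). Camera axes: x right, y down, z forward; pixel columns grow to the right and rows downward; lengths in m; the calibration is good to about 2 mm. The wrist camera is an equidistant fisheye: a pixel r from the principal point sees the ray r / f radians off the axis. A picture is of the moment at which its call begins: read the wrist's pose just before it. camera_params takes no time and is no camera call.
A pose or a line that the arm cannot do raises Unreachable and nothing moves.
- finish_job(): hands the job in; it is judged then, once.
The state is a dict: "time_s": time; "joint_pos": joint angles; "qd": joint speeds; "joint_efforts": joint torques, N m; "position": TCP position; "tcp_rot": TCP orientation; "wrist_force": force on the tool from outside, world axes, zero at the start; "ft_torque": the same for the moment, N m; "finger_gap": finger opening in m; "gripper_force": force on a finger pad.
Only numpy, scipy, OpenCV 4.12 (cv2) and the standard library are available. Lean on these libraries where they do the work, as an engineer would, in place of code of your own. Each camera call takes 0.05 s, during which the arm holds its last target. There are 200 camera calls.

## Working session

There is one attempt and no reset: what is moved stays moved. The work goes in short steps, each a Python script; the robot and the scene stay as the last script left them, time stands still between calls to the robot, and variables do not carry over. Pictures are saved under pics/ and viewed, at most 10 in all, crops included, and the job is handed in when it is done.

```bash
ls; mkdir -p pics; python3 - <<'E'
from rig import *
import cv2, numpy as np
for n in ("scene","top"):
    im,d=camera(n); cv2.imwrite(f"pics/{n}0.png",im[:,:,::-1]); np.savez(f"{n}0.npz",im=im,d=d)
    p=camera_params(n); print(n,p)
print(camera_params("wrist")); print(sense()["time_s"])
E
```

```text
pics
scene {'K': array([[382.91292855,   0.        , 273.93019204],
       [  0.        , 382.91292855, 210.87456528],
       [  0.        ,   0.        ,   1.        ]]), 'position': array([ 0.83083268, -0.11776843,  1.05795616]), 'rotation': array([[ 0.3997518 ,  0.8692963 , -0.29072745],
       [ 0.91659645, -0.37666762,  0.13406135],
       [ 0.00703142, -0.32007101, -0.94736746]])}
top {'K': array([[421.42700021,   0.        , 284.22291693],
       [  0.        , 421.42700021, 208.76486715],
       [  0.        ,   0.        ,   1.        ]]), 'position': array([0.37841444, 0.01563889, 1.128444  ]), 'rotation': array([[ 2.00040792e-02, -9.85797580e-01,  1.66742222e-01],
       [-9.99795006e-01, -2.02455786e-02,  2.51502178e-04],
       [ 3.12786253e-03, -1.66713072e-01, -9.86000491e-01]])}
{'K': array([[325.1922621 ,   0.        , 280.72553841],
       [  0.        , 325.1922621 , 212.14520684],
       [  0.        ,   0.        ,   1.        ]]), 'tool_from_camera': array([[-3.94289075e-04, -9.47555107e-01, -3.19592183e-01,
         8.20933368e-02],
       [ 9.99999855e-01, -4.90518428e-04,  2.20606845e-04,
        -9.70424348e-05],
       [-3.65802998e-04, -3.19592050e-01,  9.47555163e-01,
        -1.16763851e-01],
       [ 0.00000000e+00,  0.00000000e+00,  0.00000000e+00,
         1.00000000e+00]])}
0.1
```

View pics/top0.png

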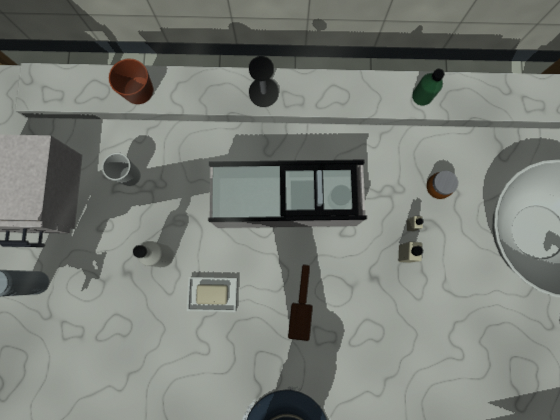

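View pics/scene0.png

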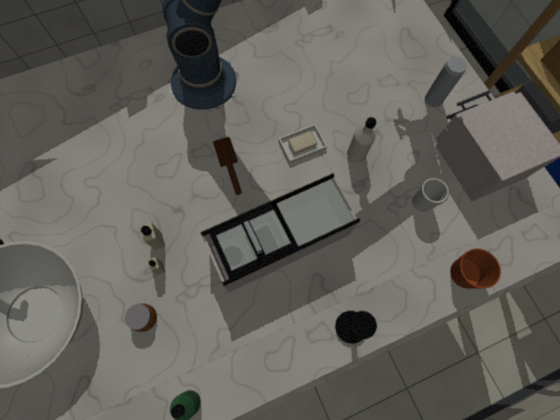

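Top view: case at (288,190). The jar shows through the door in the right cell (340,195), so the free cell is the left one (~(303,190)). The door handle fin is at (319,188). There are two candidates for the lotion bottle: the larger flat one at (411,252), in scene at (148,234), and the smaller one at (416,223), in scene at (154,264). The white bottle at (147,253) is the tall shampoo. I'll crop the candidates and the case.

```bash
cat > h.py <<'E'
import numpy as np, cv2
from rig import *
P={n:camera_params(n) for n in("scene","top")}
def dep(n,u,v,d):
    p=P[n];K=p["K"];z=d[int(round(v)),int(round(u))]
    return p["position"]+p["rotation"]@(z*np.array([(u-K[0,2])/K[0,0],(v-K[1,2])/K[1,1],1]))
def ray(n,u,v):
    p=P[n];return p["position"],p["rotation"]@(np.linalg.inv(p["K"])@[u,v,1])
def onz(n,u,v,z):
    o,r=ray(n,u,v);return o+r*(z-o[2])/r[2]
def tri(a,b):  # two pixels (top),(scene)
    o1,r1=ray("top",*a);o2,r2=ray("scene",*b)
    s=np.linalg.lstsq(np.c_[r1,-r2],o2-o1,rcond=None)[0]
    x,y=o1+s[0]*r1,o2+s[1]*r2
    return (x+y)/2,np.linalg.norm(x-y)
def cloud(n,d):
    v,u=np.mgrid[:420,:560];p=P[n];K=p["K"]
    return p["position"]+np.stack([(u-K[0,2])/K[0,0]*d,(v-K[1,2])/K[1,1]*d,d],-1)@p["rotation"].T
E
python3 - <<'E'
from h import *
t=np.load("top0.npz")["im"];s=np.load("scene0.npz")["im"]
f=lambda im,x,y,w,h,k:cv2.resize(np.clip(im[y:y+h,x:x+w].astype(int)*1.5,0,255).astype(np.uint8)[:,:,::-1],(w*k,h*k),interpolation=cv2.INTER_CUBIC)
# top bottles / scene bottles 60x60 at 6x ; 
A=np.hstack([f(t,385,205,60,70,6),f(s,125,210,60,70,6)])
cv2.imwrite("pics/bot.png",A)
cv2.imwrite("pics/case.png",f(t,200,150,175,80,4))
td=np.load("top0.npz")["d"];C=cloud("top",td)
for (a,b,c,e) in ((385,205,445,232),(385,236,445,275),(205,155,375,225)):
    q=C[b:e,a:c].reshape(-1,3);q=q[(q[:,2]>.03)&(q[:,2]<.3)]
    print(len(q),q[:,2].max(),np.percentile(q,[2,50,98],axis=0).round(3).tolist())
sd=np.load("scene0.npz")["d"]
C=np.concatenate([cloud("top",td).reshape(-1,3),cloud("scene",sd).reshape(-1,3)])
# case rails: z 0.138-0.15
np.save("cl.npy",C)
c0=onz("top",288,190,.14);print(c0)
q=C[(abs(C[:,2]-.144)<.006)&(abs(C[:,:2]-c0[:2])<.25).all(1)]
print(len(q),cv2.minAreaRect(q[:,:2].astype(np.float32)))
E
```

```text
175 0.08742142012370513 [[0.516, -0.334, 0.033], [0.529, -0.319, 0.068], [0.546, -0.314, 0.086]]
403 0.12433993159315282 [[0.433, -0.319, 0.035], [0.453, -0.296, 0.1], [0.477, -0.289, 0.122]]
9913 0.1792544070762695 [[0.517, -0.171, 0.069], [0.587, 0.009, 0.14], [0.661, 0.19, 0.156]]
[0.59136223 0.00775216 0.14      ]
9576 ((0.592268168926239, 0.010384395718574524), (0.1468859612941742, 0.37438949942588806), 2.0046567916870117)
```

View pics/bot.png

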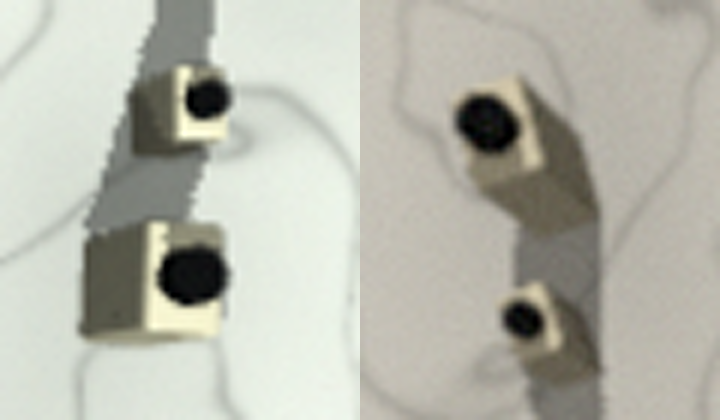

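View pics/case.png

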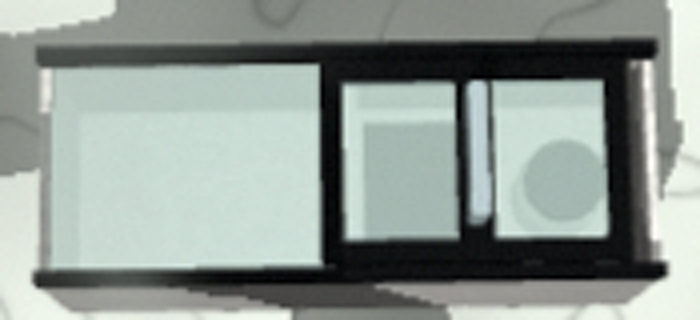

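The larger bottle at top (411,252) has its top at about 122 mm and a shoulder of about 44 x 30 mm. The smaller one is about 87 mm high. The larger one is the target, and its long side lies along world x. The case crop confirms the left cell is free: a darker mat square at crop (410,180), the jar at crop (563,180) and the fin at crop (479,150). Next I'll compute poses and check IK.

```bash
python3 - <<'E'
from h import *
t=np.load("top0.npz");s=np.load("scene0.npz")
px=lambda x,y,ox,oy,k:((x+.5)/k-.5+ox,(y+.5)/k-.5+oy)
cs=[onz("top",*px(x,y,200,150,4),.146)[:2] for x,y in((37,46),(657,40),(666,277),(34,285))]
print("case corners",np.round(cs,4).tolist(),np.mean(cs,0))
print("yaw",[np.degrees(np.arctan2(*(a-b))) *-1 for a,b in((cs[0],cs[1]),(cs[3],cs[2]))])
for n,z in(("top",t),("scene",s)):
    C=cloud(n,z["d"]).reshape(-1,3);C=C[z["d"].ravel()>0]
    near=(abs(C[:,:2]-[.591,.01])<.25).all(1)
    for lo,hi,l in((.141,.15,"rail"),(.158,.185,"fin")):
        q=C[near&(C[:,2]>lo)&(C[:,2]<hi)];print(n,l,len(q),cv2.minAreaRect(q[:,:2].astype(np.float32)),np.percentile(q[:,2],95))
    b=(abs(C[:,:2]-[.455,-.304])<.045).all(1)
    for lo,hi,l in((.095,.105,"shoulder"),(.115,.13,"cap")):
        q=C[b&(C[:,2]>lo)&(C[:,2]<hi)];print(n,l,len(q),cv2.minAreaRect(q[:,:2].astype(np.float32)),np.median(q,0))
print("cap tri",tri(px(193,275,385,205,6),px(487,122,125-60,210,6)))
for (a,b) in(((150,222),(160-0,0)),): pass
for a,b in(((220,333),(478,158)),):
    pass
sh=[onz("top",*px(x,y,385,205,6),.1)[:2] for x,y in((150,222),(221,226),(220,333),(143,333))]
print("shoulder corners",np.round(sh,4).tolist(),np.mean(sh,0))
# scene shoulder corners of far edge: (520,75) and (545,165)
print("shoulder tri",tri(px(150,222,385,205,6),px(520,76,65,210,6)),tri(px(143,333,385,205,6),px(0,0,65,210,6))[1])
th=np.radians(2)
for sg in(1,-1):
    c=np.array([-np.sin(th),np.cos(th),0])*sg;R=np.c_[np.cross(c,[0,0,-1]),c,[0,0,-1]]
    for p in((.59,-.09,.174),(.59,.09,.174),(.455,-.305,.1),(.59,-.05,.28),(.59,-.08,.35)):
        print(sg,p,np.round(inverse_kinematics(p,R),2))
E
```

```text
case corners [[0.6572, 0.1997], [0.6688, -0.1739], [0.5244, -0.1775], [0.512, 0.1942]] [0.59057991 0.01062252]
yaw [np.float64(1.771554992489035), np.float64(1.903912972904468)]
top rail 4500 ((0.591579794883728, 0.01036447286605835), (0.14520420134067535, 0.3742867708206177), 1.962215781211853) 0.14828389693953195
top fin 197 ((0.5934866070747375, -0.06489025056362152), (0.07939434051513672, 0.012180913239717484), 0.617794394493103) 0.17789863929664515
top shoulder 159 ((0.45570141077041626, -0.3047634959220886), (0.030769390985369682, 0.046010084450244904), 86.5513916015625) [ 0.45190096 -0.30067587  0.10034998]
top cap 83 ((0.45446231961250305, -0.3059629797935486), (0.021602492779493332, 0.02299494668841362), 2.468092441558838) [ 0.45555194 -0.30495008  0.12054142]
scene rail 3527 ((0.5916773080825806, 0.009963810443878174), (0.14553549885749817, 0.3735402524471283), 1.9829119443893433) 0.1467851175169884
scene fin 178 ((0.5945940017700195, -0.06558733433485031), (0.08064689487218857, 0.012044066563248634), 1.7859992980957031) 0.17647915279138715
scene shoulder 125 ((0.4562401175
[... 589 characters left out ...]
0657987452)) 0.1711085590387248
1 (0.59, -0.09, 0.174) [-0.33  0.47  0.55  1.84 -0.3   0.92  1.96]
1 (0.59, 0.09, 0.174) [-0.43  0.43  0.28  1.82 -0.15  0.91  1.52]
1 (0.455, -0.305, 0.1) [ 0.06  0.51  0.6   2.01 -0.42  0.74  2.52]
1 (0.59, -0.05, 0.28) [-0.48  0.35  0.65  1.74 -0.23  1.13  1.84]
1 (0.59, -0.08, 0.35) [-0.52  0.32  0.77  1.64 -0.23  1.28  1.9 ]
-1 (0.59, -0.09, 0.174) [-0.65  0.65  1.08  1.85 -0.66  1.05 -0.84]
-1 (0.59, 0.09, 0.174) [-0.75  0.51  0.73  1.84 -0.41  0.95 -1.38]
-1 (0.455, -0.305, 0.1) [-0.25  0.74  1.11  2.02 -0.84  0.94 -0.22]
-1 (0.59, -0.05, 0.28) [-0.69  0.44  0.97  1.75 -0.39  1.16 -1.14]
-1 (0.59, -0.08, 0.35) [-0.65  0.37  0.98  1.64 -0.32  1.3  -1.15]
```

Both views' depth agree: bottle at (0.456,-0.3055) with shoulder 0.100, cap 0.120 and yaw ≈ -3.6°. Case at (0.5915,0.0103) with yaw ≈ 1.9°, fin at (0.594,-0.065) with top 0.176, so the door is about 17 mm open. Opening the door now.

```bash
cat >> h.py <<'E'
th=np.radians(1.9); O=np.array([.5915,.0103,0]); Rc=np.array([[np.cos(th),-np.sin(th),0],[np.sin(th),np.cos(th),0],[0,0,1]])
W=lambda x,y,z:O+Rc@[x,y,z]
def down(yaw):  # tool y antiparallel to frame y at this yaw
    c=-np.array([-np.sin(yaw),np.cos(yaw),0]);return np.c_[np.cross(c,[0,0,-1]),c,[0,0,-1]]
def st(m=""):
    s=sense();print(m,round(s["time_s"],2),s["position"].round(4),"gap",round(s["finger_gap"],4),"gf",np.round(s["gripper_force"],1),"F",s["wrist_force"].round(1))
E
python3 - <<'E'
from h import *
R=down(th)
move_l([.159,.656,.36],feed=.3)
f=W(0,-.0755,.174)
movep(f+[0,0,.12],R); st("above")
command_gripper(.05)
move_l(f,feed=.15,until_force=8); st("at fin")
command_gripper(.0,30); st("grip")
p=sense()["position"]
print(move_l(W(0,.0805,p[2]),feed=.15,until_force=15)); st("open")
E
```

```text
above 3.56 [ 0.5943 -0.064   0.2938] gap 0.0854 gf 0.0 F [-0.  -0.1 -0.8]
at fin 4.95 [ 0.5947 -0.0655  0.1749] gap 0.0498 gf 0.0 F [-0.6 -0.7  0.2]
grip 5.38 [ 0.5944 -0.065   0.1748] gap 0.0112 gf 32.8 F [-0.3  1.2  5.7]
False
open 6.57 [0.5889 0.0911 0.1748] gap 0.0113 gf 32.5 F [0.6 1.8 3.1]
```

```bash
python3 - <<'E'
from h import *
command_gripper(.04); p=sense()["position"]
move_l(p+[0,0,.10],feed=.3)
R=down(np.radians(-3.6)); b=np.array([.456,-.3055,.098])
movep(b+[0,0,.14],R); command_gripper(.068)
im,_=camera("wrist");a=im
im,d=camera("top");cv2.imwrite("pics/a.png",np.hstack([a,im])[:,:,::-1][::1]);cv2.imwrite("pics/a.png",cv2.resize(cv2.imread("pics/a.png"),(800,300)))
print(move_l(b,feed=.12,until_force=6)); st("at bottle")
command_gripper(0,35); st("grip")
E
```

```text
False
at bottle 10.78 [ 0.4564 -0.3059  0.0987] gap 0.068 gf 0.0 F [ 0.1 -0.  -0.2]
grip 11.19 [ 0.4563 -0.3055  0.0985] gap 0.0316 gf 35.0 F [-1.1  1.3  4.5]
```

View pics/a.png

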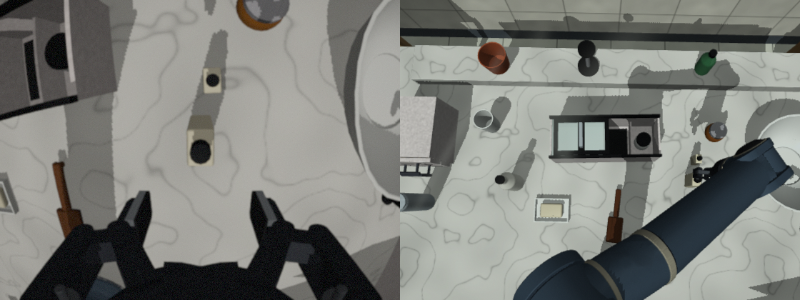

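The wrist view shows the target at (200,150) centred between the fingers. The top view shows the door over the fixed pane, the mat cell open at (619,138) and the jar at (643,140). The gap of 31.6 mm matches the 32 mm body, so I'll lift and place.

```bash
python3 - <<'E'
from h import *
z0=sense()["position"][2]
p=sense()["position"]; move_l(p+[0,0,.19],feed=.2); st("lift")
t=W(0,-.0565,z0+.010)
move_l(W(0,-.0565,z0+.19),down(th),feed=.2); st("over")
im,_=camera("wrist");cv2.imwrite("pics/b.png",im[:,:,::-1])
E
```

```text
lift 12.29 [ 0.4557 -0.3048  0.2873] gap 0.0317 gf 34.7 F [ 0.2  0.  -1.4]
over 13.91 [ 0.5928 -0.0478  0.2887] gap 0.0316 gf 34.7 F [-0.1 -1.2 -0.8]
```

View pics/b.png

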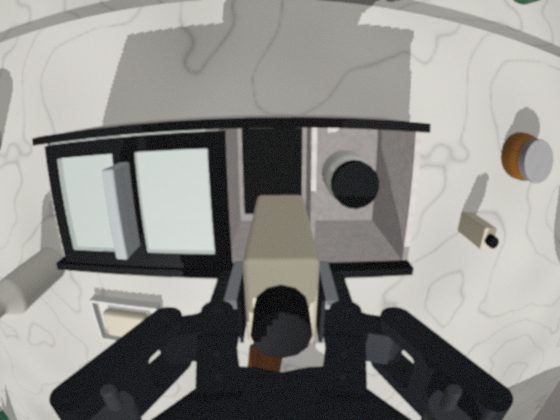

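The bottle hangs upright over the free cell: its lower end at (280,196), mat at (273,170), partition at (310,175), door edge at (230,200), all clear. Lowering.

```bash
python3 - <<'E'
from h import *
z0=.0985
move_l(W(0,-.0565,z0+.022),feed=.12); st("near")
print(move_l(W(0,-.0565,z0+.006),feed=.015,until_force=3)); st("down")
command_gripper(.048); st("rel"); sleep(.4)
p=sense()["position"]
move_l(p+[0,0,.06],feed=.08); move_l(p+[0,0,.2],feed=.25); st("up")
im,_=camera("wrist");cv2.imwrite("pics/c.png",im[:,:,::-1])
E
```

```text
near 15.51 [ 0.5941 -0.0471  0.122 ] gap 0.0311 gf 35.1 F [-1.3 -0.9  4.7]
True
down 15.76 [ 0.5941 -0.0471  0.122 ] gap 0.0311 gf 35.1 F [-0.6 -0.6  4.6]
rel 16.07 [ 0.5943 -0.0506  0.1224] gap 0.048 gf 3.2 F [ 0.  -6.6  3.4]
up 18.1 [ 0.5935 -0.0501  0.3209] gap 0.0482 gf 0.0 F [-0.1 -0.4  0.2]
```

View pics/c.png

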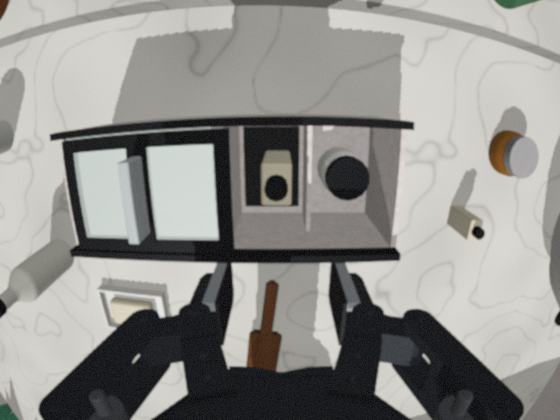

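The bottle stands upright in the free cell (cap at (276,187)), inside the mat (245–300, 130–207). The descent stopped early and a finger brushed something on opening, so I'll check heights and positions by wrist depth before closing the door.

```bash
cat >> h.py <<'E'
def wcloud():
    s=sense();im,d=camera("wrist");p=camera_params("wrist");K=p["K"];v,u=np.mgrid[:420,:560]
    a,b=(u-K[0,2])/K[0,0],(v-K[1,2])/K[1,1];r=np.hypot(a,b)+1e-9;k=np.tan(np.clip(r,0,1.4))/r
    c=np.stack([a*k*d,b*k*d,d],-1);T=p["tool_from_camera"]
    w=s["position"]+(c@T[:3,:3].T+T[:3,3])@s["tcp_rot"].T
    w[(d<=0)|(r>1.3)]=np.nan
    return im,(w-O)@Rc   # case frame
E
python3 - <<'E'
from h import *
im,C=wcloud()
for l,(v,u) in dict(cap=(187,276),shoulder=(165,270),mat=(140,253),floor=(235,330),jarlid=(178,347),rail=(254,180)).items():
    print(l,np.nanmedian(C[v-1:v+2,u-1:u+2].reshape(-1,3),0).round(4))
Q=C.reshape(-1,3)
for l,m in dict(cap=(Q[:,2]>.12)&(Q[:,2]<.14)&(abs(Q[:,0])<.05)&(abs(Q[:,1]+.055)<.032),
  shoulder=(Q[:,2]>.102)&(Q[:,2]<.115)&(abs(Q[:,0])<.05)&(abs(Q[:,1]+.055)<.032),
  fin=(Q[:,2]>.155)&(Q[:,2]<.185)&(abs(Q[:,0])<.06)&(Q[:,1]>0)&(Q[:,1]<.12),
  door=(Q[:,2]>.139)&(Q[:,2]<.15)&(abs(Q[:,0])<.05)&(Q[:,1]>-.04)&(Q[:,1]<.2)).items():
    q=Q[m];print(l,len(q),np.percentile(q,[2,50,98],axis=0).round(4).tolist())
E
```

```text
cap [ 0.0034 -0.0555  0.1291]
shoulder [ 0.0216 -0.0491  0.1086]
mat [ 0.0369 -0.0236  0.0094]
floor [-0.0633 -0.1171  0.0915]
jarlid [ 0.0019 -0.1354  0.08  ]
rail [-0.0633  0.0441  0.1443]
cap 478 [[-0.0096, -0.0653, 0.1219], [0.0019, -0.0554, 0.1291], [0.0122, -0.0447, 0.1307]]
shoulder 831 [[-0.0216, -0.0707, 0.1055], [0.0112, -0.0553, 0.1088], [0.0241, -0.0395, 0.111]]
fin 1583 [[-0.0365, 0.0741, 0.1559], [0.0037, 0.0761, 0.1731], [0.0403, 0.0855, 0.1752]]
door 13692 [[-0.0479, -0.0099, 0.1398], [0.0032, 0.0582, 0.1414], [0.0482, 0.1687, 0.1448]]
```

The cap top is at 0.130 and the shoulder at 0.110, so the bottle stands upright on the mat, centred 7 mm off the mat's centre. Fin is at case y ≈ 0.080. Shutting the door.

```bash
python3 - <<'E'
from h import *
R=down(th); f=W(0,.0798,.175)
move_l(f+[0,0,.12],R,feed=.25)
print(move_l(f,feed=.15,until_force=8)); st("at fin")
command_gripper(0,30); st("grip")
z=sense()["position"][2]
print(move_l(W(0,-.080,z),feed=.12,until_force=25)); st("nearly")
print(move_l(W(0,-.0955,z),feed=.03,until_force=10)); st("shut")
command_gripper(.05); st("rel")
p=sense()["position"]; move_l(p+[0,0,.2],feed=.2); st("up")
im,C=wcloud();Q=C.reshape(-1,3)
cv2.imwrite("pics/d.png",im[:,:,::-1])
q=Q[(Q[:,2]>.155)&(Q[:,2]<.185)&(abs(Q[:,0])<.06)&(Q[:,1]>-.13)&(Q[:,1]<-.03)]
print("fin",np.percentile(q,[2,50,98],axis=0).round(4).tolist())
E
```

```text
False
at fin 19.88 [0.5896 0.0896 0.176 ] gap 0.0482 gf 0.0 F [ 0.4 -0.4 -0.5]
grip 20.28 [0.5892 0.0903 0.1758] gap 0.0116 gf 32.0 F [-0.8 -0.3  5. ]
False
nearly 21.77 [ 0.5949 -0.0698  0.1758] gap 0.0117 gf 31.0 F [ 5.9 -1.3 -2.6]
True
shut 22.25 [ 0.5953 -0.0809  0.1758] gap 0.0115 gf 32.4 F [-2.   0.2  4.6]
rel 22.7 [ 0.5962 -0.0804  0.1753] gap 0.0495 gf 0.0 F [ 0.2 -0.1  0.5]
up 23.85 [ 0.5957 -0.0801  0.3741] gap 0.05 gf 0.0 F [ 0.6 -1.1  1. ]
fin [[-0.0366, -0.0968, 0.1692], [0.0044, -0.0909, 0.174], [0.0412, -0.0857, 0.1755]]
```

View pics/d.png

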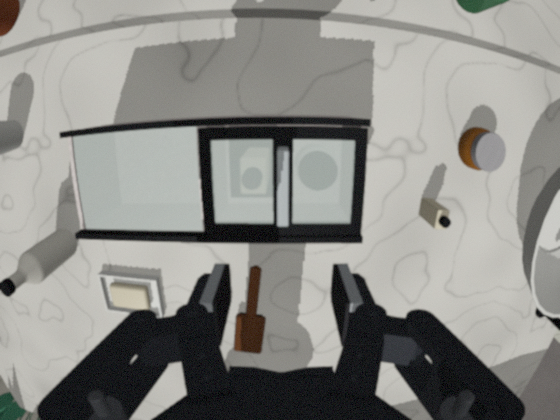

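The door looks shut; the bottle (252,178) and jar (318,170) show through it, still standing. The fin is about 1 mm short of its nominal place and the stop may have been a false trigger, so I'll re-push gently.

```bash
python3 - <<'E'
from h import *
move_l(W(0,-.0912,.175),feed=.2,until_force=8)
command_gripper(0,30); sleep(.3); st("grip")
z=sense()["position"][2]
for y in(-.094,-.097):
    print(move_l(W(0,y,z),feed=.01,until_force=20)); sleep(.3); st("push")
command_gripper(.05)
p=sense()["position"]; move_l(p+[0,0,.2],feed=.2); sleep(.3)
im,C=wcloud();Q=C.reshape(-1,3)
q=Q[(Q[:,2]>.155)&(Q[:,2]<.185)&(abs(Q[:,0])<.06)&(Q[:,1]>-.13)&(Q[:,1]<-.03)]
print("fin",np.percentile(q,[2,50,98],axis=0).round(4).tolist())
st()
E
```

```text
grip 25.77 [ 0.5949 -0.0809  0.1758] gap 0.0113 gf 33.0 F [-2.6  0.2  6. ]
False
push 26.52 [ 0.5949 -0.081   0.1758] gap 0.0113 gf 33.1 F [-1.7  6.4  5.4]
False
push 27.27 [ 0.5949 -0.0811  0.1758] gap 0.0115 gf 34.7 F [-4.4 12.3  8.5]
fin [[-0.0362, -0.0969, 0.1704], [0.0045, -0.0909, 0.1739], [0.0406, -0.085, 0.1755]]
 29.22 [ 0.5945 -0.0872  0.3753] gap 0.05 gf 0.0 F [-0.3 -0.5  0.6]
```

Pushing built up force without any travel, so the door is on its stop. Handing in.

```bash
python3 -c "
from rig import *
print(finish_job())"
```

```text
the job is handed in; nothing more can be done
None
```

The job is handed in at about 29 s: the lotion bottle stands upright on the mat in the free cell and the door is shut against its stop; the descent stopped early, so the bottle was let go up to about 13 mm above the mat (at most about 0.5 m/s, by my estimate) rather than set down fully, and no verdict was returned.

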